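Fit the last bar of a chandelier cage on the index table

TASK

Swing the index table round by its black knob by one stop, so that the cage's empty pair of collars clicks in at the red plunger. Then take the brass bar out of the wooden block, thread it from above through the upper and then the lower empty collar, and finish while still holding it there, upright, still and not wedged, its top level with the five bars already fitted and its foot clear of the plate, ready for tacking. Leave the two steel drifts, the tin and the hammer where they are.

Things in the scene. Friction and masses are not known exactly. Their poses are not given: they have to be found in the camera images.
- index_base: Fixed round blue base of the index table, bolted to the bench, 236 mm across and 31 mm high, with a red detent plunger housing at its front; it may stand anywhere and turned. Origin on the bench at the centre, z up, -x axis points at the red plunger (housing 34 mm wide, its end 160 mm out, with a black pull out to 180 mm, all below 30 mm height). The turning aluminium plate above it is 240 mm across, underside 32 mm, top 45 mm above the bench.
- cage (a joint): Turning angle of the plate with the cage and the lever, rad, growing counter-clockwise seen from above, about 0 at the start. It turns freely all the way round and clicks into a sprung stop every 60 degrees (pi/3); from the start one stop counter-clockwise (+pi/3) brings the empty collars to the red plunger. Leaving a stop takes about 3 N at the knob; let go near a stop it settles to within about 0.02 rad of it.
- table_axis (a point): Point on the vertical turning axis at the plate's top face (45 mm above the bench).
- knob (a point): Centre of the top of the black upright knob at the end of the lever: cylinder 22 mm in diameter, from 31 to 96 mm above the bench, 155 mm from the turning axis, carried by a steel bar 12 mm thick at 38 mm height that runs in to the plate. It turns with the cage (does not spin on its own). Seen from above it stands 120 degrees counter-clockwise from the empty collars.
- station (a point): Fixed point of the base, on the line from the turning axis to the red plunger, 70 mm from the axis and 45 mm above the bench: straight above it the empty collars must stand after indexing.
- upper_collar (a point): Centre of the mouth (top rim, 144 mm above the bench) of the upper empty brass collar: 16 mm high, vertical bore 14 mm, mouth flared to about 21 mm over the top 6 mm, outside 21 to 28 mm, 70 mm from the turning axis. z up. The cage is brass: a turned spindle up to 167 mm high, two rings with six collars each at 60 degrees, five pairs already hold vertical 12 mm bars which reach from 58 to 208 mm above the bench.
- lower_collar (a point): Centre of the mouth (top rim, 88 mm above the bench) of the lower empty collar, the same part, straight below the upper one; its underside is 72 mm above the bench, 27 mm above the plate.
- bar: The loose brass bar, 12 mm in diameter, 150 mm long, about 0.15 kg. Origin at the centre of its foot (slightly chamfered), z along the bar to its top. It stands upright in one of the three holes of the wooden block, foot 20 mm above the bench. Fitted, its foot is 58 mm and its top 208 mm above the bench.
- bar_top (a point): Centre of the top end of the brass bar, 150 mm from its foot.
- block: Fixed pale wooden block 165 x 55 mm, 55 mm high, origin at the centre of its underside, long side along its x. Three holes of 14 mm, 35 mm deep, in a row at -55, 0 and 55 mm along x, hold the brass bar and the two steel drifts in any order.
- drift1: Dark steel drift, 12 mm in diameter, 118 mm long, upright in the block, to be left there. Origin at the centre of its foot.
- drift2: The other dark steel drift, the same.
- flux_tin: Closed tin with a green label, 64 mm in diameter, 55 mm high, upright on the bench. Origin at the centre of its underside.
- hammer: Hammer lying on the bench, wooden handle, 260 mm long, head at +x about 110 mm wide, 27 mm high. Origin on the bench under its middle, x along the handle to the head.

How it is judged (in metres and radians):
On the way, in this order (a step that is already met when the one before it is completed fails the run):
1. the empty collars have clicked in at the red plunger, the bar still in the block (horizontal distance between upper_collar and station below 0.005 m and velocity of joint cage between -0.05 and 0.05 rad/s and distance of bar from where it was at the start of the episode below 0.02 m), for 0.2 s.
2. the bar's foot has passed through the upper collar (z of bar in the frame of upper_collar below -0.02 m and horizontal distance between bar and upper_collar below 0.006 m and horizontal distance between upper_collar and station below 0.005 m), for 0.05 s.
3. the bar's foot has passed through the lower collar (z of bar in the frame of lower_collar below -0.02 m and horizontal distance between bar and lower_collar below 0.006 m and horizontal distance between upper_collar and station below 0.005 m), for 0.1 s.
At the end, for the whole second after the job is handed in: Empty collars within 5 mm of the station; bar still gripped (over 1 N), at rest, upright within 4 degrees, through both collars, top within 8 mm of the fitted bars' tops (208 mm), pressing on the cage with under 15 N; drifts within 15 mm, tin and hammer within 20 mm of where they were (all of step 3 and z of bar in the frame of upper_collar below -0.02 m and horizontal distance between bar and upper_collar below 0.006 m and angle between the z axis of bar and the z axis of upper_collar, either way round below 0.07 rad and height (world z) of bar_top between 0.2 and 0.216 m and contact force between bar and the fingers above 1 N and contact force between bar and index_base below 15 N and linear speed of bar below 0.02 m/s and distance of each of drift1, drift2 from where it was at the start of the episode below 0.015 m and distance of each of flux_tin, hammer from where it was at the start of the episode below 0.02 m); the arm keeps its last pose, push and grip.
It fails at once if a drift, the tin or the hammer is shoved away or pulled out (distance of any of drift1, drift2 from where it was at the start of the episode above 0.025 m or distance of any of flux_tin, hammer from where it was at the start of the episode above 0.03 m).
It also fails if it takes over 72 s, if anything falls off the work surface, if the arm or the gripper's body presses on something with over 40 N, if the wrist force passes 120 N, or if a joint passes its speed limit or range.

ROBOT

A 6-joint arm with a two-finger parallel gripper is mounted at the origin on the work surface. World frame = base frame: x ahead of the robot, y to its left, z up, the work surface at z = 0. Lengths are in m, angles in degrees, forces in N, time in s.
With the tool pointing down it reaches from about 0.4 to 0.825 m from the base axis. Payload 7 kg.
Tool frame: the origin (TCP) lies between the finger pads; the fingertips stand 19 mm ahead of it and the grasp point (between the pads) is the TCP (r.tip_extent is the distance from the TCP to the fingertips, in m); z points along the fingers, y is the direction in which the jaws open and shut (so a half turn about z gives the same grasp; the last joint's range is limited). The gripper opens to 88 mm and grips with 3 to 60 N. Pads are 19 mm wide; open, the fingers measure 130 mm over their backs; the gripper's body (78 mm by 193 mm) begins 47 mm behind the grasp point.
Start: joints at [-56.889, 20.546, 0.682, 0, -70.136, -16.507], TCP at [0.193, -0.647, 0.215] pointing down, gripper open.
Joint ranges: [-176.03, 176.03], [-82.01, 121.73], [-58.28, 71.71], [-173.87, 95.51], [-174.79, -0.11], [-173.66, 173.66]. Speed limits (degrees/s): [136.94, 136.94, 172.46, 180, 180, 180].

INTERFACE

Orientations are given as [roll, pitch, yaw] about the fixed x, y, z axes, in that order (R = Rz(yaw) Ry(pitch) Rx(roll)).
In Python, from plant import r, capture, workorder, spotter gives the robot as it stands.
- The arm moves only by the tool step_arm, never from a script. Its argument "motion" is a list of rows, each a list of 5 numbers: the finger opening in m, from 0 to 0.0876, then the shift along the tool's x, y, z in m, then the turn about the tool's z in rad. In form: [[grip, dx, dy, dz, roll], ...]. A call has 1 to 5 rows; each row is the pose to reach, as a shift and turn from the pose commanded when the call began, along the tool's axes at that moment; what a row does not reach only later rows make up. A row lasts 1/8 s, in which the tool goes at most 62.5 mm and 10.7 degrees, less where a joint would pass 70% of its speed; a pose out of reach is approached as far as the arm can. A call with a gripper value outside its range is refused whole. The fingers move at their own pace and stop on an object; "newtons" is the grip in N (left out, the last holds). Time passes only in rows, so rows that repeat a pose let the fingers close. It gives the time, the measured TCP pose, the force and the opening at its end, in the units of the state.
- r.get_state(): the state, without advancing time (a new reading comes with each control period).
- capture(name): name is "scene" or "top"; returns a dict with "image" (480x640x3 uint8, red, green, blue), "z_map" (480x640 float32, m along the optical axis (not along the pixel's ray), 0 where there is no reading), "fx", "fy", "cx", "cy" (pixels), "pose" (4x4, takes a point from camera to world coordinates). Camera axes: x right, y down, z forward; pixel columns grow to the right and rows downward; lengths in m; the calibration is good to about 2 mm. A picture is of the moment at which its call begins.
- workorder.close_job(): hands the job in, once; it reports no verdict.
Trained networks look in the newest picture that a camera, given by its name, has taken for a name from the list of things; names that differ only in an ending like _2 or _b are one class to them, and where a whole thing is asked for, a point or a joint stands for the part that bears it (a point fixed in the world has none). Each returns a list of dicts, best first, with "p" (0 to 1); they miss things now and then, are a little off and sometimes report something else, mostly with a low value. They report only what shows in the picture. A call takes as long as a camera call.
- spotter.regions_of(camera, label): "mask" (480x640 bool, what is visible of it).
- spotter.tip_of(camera, label): "location" ([x, y, z] in m, in world coordinates, good to about 4 mm: a listed point, or the origin of a listed thing).
The state is a dict: "time_s": time; "joints": joint angles; "qd": joint speeds; "joint_torque": joint torques, N m; "tcp_pos": TCP position; "eef_rot": TCP orientation; "contact_force": force on the tool from outside, world axes, zero at the start; "moment": the same for the moment, N m; "gripper_width": finger opening in m.
Only numpy, scipy, OpenCV 4.12 (cv2) and the standard library are available. Lean on these libraries where they do the work, as an engineer would, in place of code of your own. Each camera call takes 0.05 s, during which the arm holds its last target.

## Working session

There is one attempt and no reset: what is moved stays moved. The work goes in short steps, Python scripts to look and compute and a tool call to move; the robot and the scene stay as the last step left them, time stands still between calls to the robot, and variables do not carry over. Pictures are saved under pics/ and viewed, and the job is handed in when it is done.

Besides the shell and the picture viewer there is one more tool, called after ">>>" as a command line: name --pt "numbers of a row" for each row, then --argument value for the rest. step_arm: Moves the arm, as the interface text tells. Its arguments: {"type":"object","properties":{"motion":{"type":"array","items":{"type":"array","items":{"type":"number"}}},"newtons":{"type":"number"}},"required":["motion"]}

```bash
ls; mkdir -p pics; python3 - <<'E'
from plant import r, capture, workorder, spotter
import cv2,numpy as np
print(r.get_state(), r.tip_extent)
for n in ["scene","top"]:
    c=capture(n); cv2.imwrite(f"pics/{n}0.png",c["image"][:,:,::-1]); print(n,c["fx"],c["cx"],c["cy"],np.round(c["pose"],3).tolist())
    for l in ["index_base","table_axis","knob","station","upper_collar","lower_collar","bar","bar_top","block","drift1","flux_tin","hammer"]:
        try: print(l,[(np.round(d["location"],4).tolist(),round(d["p"],2)) for d in spotter.tip_of(n,l)][:4])
        except Exception as e: print(l,e)
print(r.get_state()["time_s"])
E
```

```text
pics
{'time_s': 0.0, 'joints': array([-5.68875900e+01,  2.05913489e+01,  6.33908899e-01, -2.07798142e-02,
       -7.01361556e+01, -1.65063632e+01]), 'qd': array([ 0.02151729,  0.02144573,  0.06367003,  0.06913522,  0.06176228,
       -0.0353941 ]), 'joint_torque': array([ 3.62684923e-04, -5.82724857e+01,  2.93056870e+01,  6.99741483e+00,
        6.79255289e-03, -1.20662326e-04]), 'tcp_pos': array([ 0.19273118, -0.64636567,  0.21412263]), 'eef_rot': array([ 1.79904711e+02, -7.86592633e-03, -1.63401023e+02]), 'contact_force': array([0.21326391, 0.44907678, 0.55953555]), 'moment': array([-0.01312365,  0.00681753,  0.01636532]), 'gripper_width': 0.08746636507936643} 0.019
scene 494.68476118670327 323.5545302293313 251.1069569977882 [[-0.754, 0.348, -0.558, 1.268], [0.657, 0.427, -0.621, 0.652], [0.022, -0.834, -0.551, 0.752], [0.0, 0.0, 0.0, 1.0]]
index_base [([0.5449, -0.004, 0.0046], 0.84), ([0.4782, 0.0093, 0.0444], 0.36)]
table_axis [([0.5454, -0.0054, 0.0438], 0.91)]
knob [([0.4487, -0.1258, 0.0942], 0.59), ([0.5618, 0.2696, 0.0191], 0.16)]
station [([0.4792, 0.0061, 0.0458], 0.72)]
[... 487 characters left out ...]
 0.019, -0.071], [-0.024, -0.167, -0.986, 1.243], [0.0, 0.0, 0.0, 1.0]]
index_base [([0.5471, -0.0007, -0.0004], 0.61)]
table_axis [([0.5484, -0.0005, 0.0433], 0.73)]
knob [([0.4539, -0.1239, 0.0959], 0.8)]
station [([0.479, 0.0087, 0.046], 0.91)]
upper_collar [([0.5209, 0.063, 0.1455], 0.73)]
lower_collar [([0.5179, 0.0645, 0.0886], 0.69)]
bar [([0.4501, 0.2831, 0.0191], 0.68), ([0.5031, 0.2786, 0.0217], 0.44)]
bar_top [([0.4479, 0.2871, 0.1727], 0.59), ([0.513, -0.4464, -0.0005], 0.19)]
block [([0.5068, 0.2762, 0.0027], 0.93), ([0.4475, 0.283, 0.0206], 0.47)]
drift1 [([0.5626, 0.2697, 0.0159], 0.46)]
flux_tin [([0.7914, 0.1652, -0.0031], 0.94)]
hammer [([0.515, -0.4425, 0.0018], 0.84)]
1.3
```

View pics/scene0.png

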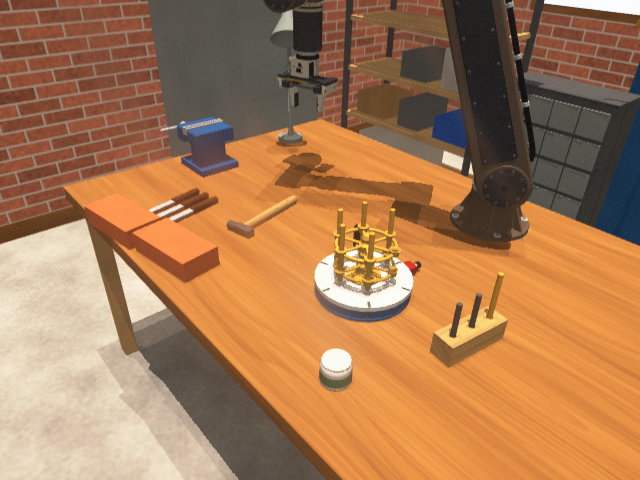

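View pics/top0.png

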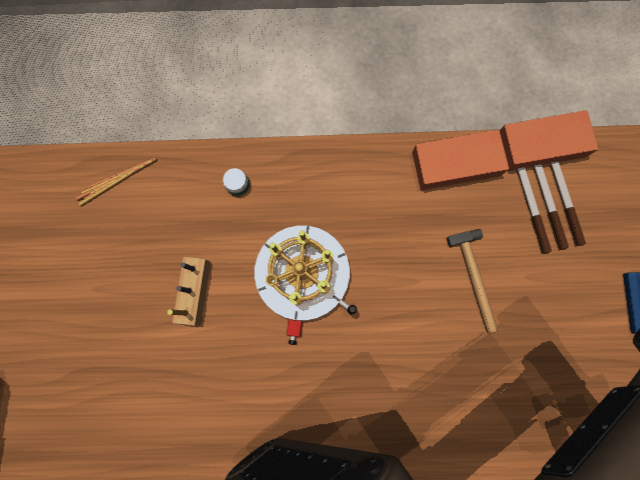

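The scene view shows the cage, with the bar in the block at about (498,290). In the top view, the knob is at (352,309), the plunger at (293,328), the bar top at (171,312) and the empty collar at about (270,279). I'll refine these positions with depth next.

```bash
cat > h.py <<'E'
from plant import r, capture, workorder, spotter
import cv2,numpy as np
def cloud(c):
    z=c["z_map"]; v,u=np.mgrid[0:480,0:640]
    P=np.stack([(u-c["cx"])/c["fx"]*z,(v-c["cy"])/c["fy"]*z,z],-1)
    W=P@c["pose"][:3,:3].T+c["pose"][:3,3]; W[z==0]=np.nan
    return W
def proj(c,p):
    q=np.linalg.inv(c["pose"])@np.r_[p,1]; return c["fx"]*q[0]/q[2]+c["cx"],c["fy"]*q[1]/q[2]+c["cy"]
def st():
    s=r.get_state(); print("t",round(s["time_s"],2),"tcp",np.round(s["tcp_pos"],4),"rot",np.round(s["eef_rot"],2),"F",np.round(s["contact_force"],1),"w",round(s["gripper_width"],4),"j",np.round(s["joints"],1))
    return s
E
python3 - <<'E'
from h import *
for n in ["top","scene"]:
    c=capture(n); W=cloud(c)
    near=np.hypot(W[...,0]-.547,W[...,1])
    m=(near<.135)&(abs(W[...,2]-.045)<.006)
    pts=W[m]; (ctr,rad)=cv2.minEnclosingCircle(pts[:,:2].astype(np.float32)); print(n,"plate",np.round(ctr,4),rad,np.median(pts[:,2]))
    for nm,zl,zh,cx,cy,R in [("knob",.088,.106,.452,-.125,.03),("bartop",.162,.18,.449,.285,.03),("bars",.2,.215,.547,0,.1)]:
        m=(np.hypot(W[...,0]-cx,W[...,1]-cy)<R)&(W[...,2]>zl)&(W[...,2]<zh)
        k,l,s,ce=cv2.connectedComponentsWithStats(m.astype(np.uint8),connectivity=8)
        for i in range(1,k):
            p=W[l==i]; print(nm,len(p),np.round(p.mean(0),4),np.round(np.ptp(p,axis=0),4),np.round(ce[i],1))
    big=cv2.resize(c["image"][200:360,120:400] if n=="top" else c["image"][180:340,280:560],None,fx=2.8,fy=2.8,interpolation=cv2.INTER_CUBIC)
    cv2.imwrite(f"pics/{n}_z.png",big[:,:,::-1])
st()
E
```

```text
top plate [ 0.5422 -0.0094] 0.12460031360387802 0.044894483332017066
knob 61 [ 0.4489 -0.1259  0.0947] [0.0189 0.019  0.0106] [352.4 308.9]
bartop 29 [0.452  0.2823 0.1697] [0.0111 0.0109 0.0102] [170.4 311.6]
bars 23 [ 0.6146 -0.0162  0.2071] [0.0114 0.0089 0.0099] [301.9 232.8]
bars 26 [0.5889 0.0489 0.2079] [0.01   0.011  0.0097] [272.4 245.2]
bars 25 [ 0.5708 -0.0702  0.2076] [0.0113 0.0089 0.0097] [327.1 251.8]
bars 25 [ 0.5019 -0.0595  0.2075] [0.0109 0.0088 0.0063] [323.  283.6]
bars 26 [0.4764 0.005  0.2072] [0.0108 0.0102 0.0104] [293.3 296.3]
scene plate [ 0.5498 -0.0034] 0.12107162177562714 0.04372657345145109
knob 15 [ 0.4567 -0.1263  0.0934] [0.016  0.014  0.0083] [355.9 226.1]
bartop 31 [0.4559 0.2858 0.167 ] [0.0118 0.0123 0.0075] [500.3 275.1]
bars 20 [ 0.5059 -0.0565  0.2051] [0.0132 0.0123 0.0076] [364.4 203.6]
bars 25 [ 0.5747 -0.0666  0.2046] [0.0112 0.0162 0.0087] [340. 211.]
bars 21 [0.4803 0.0081 0.2046] [0.0152 0.013  0.0066] [392.1 210.8]
bars 23 [ 0.6181 -0.0132  0.2049] [0.01   0.011  0.0076] [342.  226.2]
bars 25 [0.5928 0.0531 0.205 ] [0.0142 0.0123 0.0083] [372.  234.7]
t 1.4 tcp [ 0.1929 -0.6468  0.215 ] rot [ 180.     -0.   -163.39] F [ 0.4 -0.3  1.5] w 0.0873 j [-56.9  20.5   0.7  -0.  -70.1 -16.5]
```

```bash
cat >> h.py <<'E'
from scipy.spatial.transform import Rotation as Ro
def to(x,y,z,yaw=None):
    s=st(); R=Ro.from_euler("xyz",s["eef_rot"],degrees=True).as_matrix()
    d=R.T@(np.array([x,y,z])-s["tcp_pos"]); 
    t=0 if yaw is None else -((yaw-s["eef_rot"][2]+180)%360-180)
    print("tool d",np.round(d,4),"turn",round(np.radians(t),4),"rows",np.ceil(max(np.linalg.norm(d)/.0625,abs(t)/10.7)))
E
python3 -c "
from h import *
to(.4525,-.126,.215,-127.9)"
```

```text
t 1.4 tcp [ 0.1929 -0.6468  0.215 ] rot [ 180.     -0.   -163.39] F [ 0.4 -0.3  1.5] w 0.0873 j [-56.9  20.5   0.7  -0.  -70.1 -16.5]
tool d [-0.3976  0.4249  0.    ] turn -0.6195 rows 10.0
```

>>> step_arm --pt "0.0876 -0.04 0.0425 0 -0.06" --pt "0.0876 -0.08 0.085 0 -0.12" --pt "0.0876 -0.12 0.1275 0 -0.18" --pt "0.0876 -0.16 0.17 0 -0.25" --pt "0.0876 -0.2 0.2125 0 -0.31"

```text
time_s: 2.02
tcp_pos: [0.3244, -0.3845, 0.2154]
eef_rot: [-180.0, 0.0, -145.5]
contact_force: [2.2, 0.3, 1.2]
gripper_width: 0.0878
```

```bash
python3 -c "
from h import *
to(.4525,-.126,.215,-127.9)"
```

```text
t 2.02 tcp [ 0.3244 -0.3845  0.2154] rot [-1.7996e+02  2.0000e-02 -1.4552e+02] F [2.2 0.3 1.2] w 0.0878 j [-27.4   4.2 -20.6   0.  -65.2 -28.1]
tool d [-0.2519  0.1406  0.0003] turn -0.3076 rows 5.0
```

>>> step_arm --pt "0.0876 -0.05 0.028 0 -0.06" --pt "0.0876 -0.1 0.056 0 -0.12" --pt "0.0876 -0.15 0.084 0 -0.18" --pt "0.0876 -0.2 0.112 0 -0.25" --pt "0.0876 -0.252 0.141 0 -0.308"

```text
time_s: 2.65
tcp_pos: [0.4529, -0.1256, 0.2156]
eef_rot: [-179.9, 0.0, -127.9]
contact_force: [1.6, -0.0, 1.2]
gripper_width: 0.0877
```

```bash
python3 - <<'E'
from h import *
to(.4525,-.126,.082,-127.9)
for n in ["top","scene"]:
    c=capture(n)
    s=st(); print(n,"tcp px",proj(c,s["tcp_pos"]), "knob",proj(c,[.4525,-.126,.096]))
    im=c["image"][200:360,220:480] if n=="top" else c["image"][80:300,240:520]
    cv2.imwrite(f"pics/{n}_1.png",cv2.resize(im,None,fx=2.7,fy=2.7,interpolation=cv2.INTER_CUBIC)[:,:,::-1])
E
```

```text
t 2.65 tcp [ 0.4529 -0.1256  0.2156] rot [-1.7994e+02  5.0000e-02 -1.2786e+02] F [ 1.6 -0.   1.2] w 0.0877 j [  8.6   0.8 -24.1   0.  -65.  -46.5]
tool d [0.0007 0.0002 0.1336] turn 0.0008 rows 3.0
t 2.7 tcp [ 0.456  -0.1213  0.2157] rot [-1.7989e+02  1.5000e-01 -1.2757e+02] F [3.2 4.  0.7] w 0.0879 j [  9.1   0.9 -24.   -0.  -64.9 -46.6]
top tcp px (np.float64(352.7281995825394), np.float64(304.2471988229647)) knob (np.float64(352.3831060307973), np.float64(307.32277830691515))
t 2.75 tcp [ 0.4545 -0.1234  0.2154] rot [-1.7994e+02  8.0000e-02 -1.2761e+02] F [-0.4 -0.2 -0.9] w 0.0873 j [  8.8   0.9 -24.1  -0.  -65.  -46.4]
scene tcp px (np.float64(360.20945531020254), np.float64(183.93777417189943)) knob (np.float64(357.22818380792773), np.float64(224.7444244707915))
```

View pics/scene_1.png

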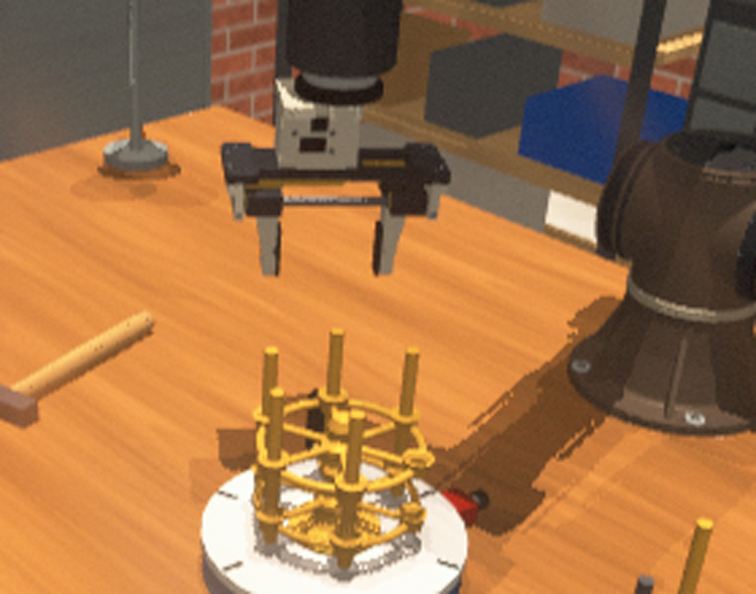

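View pics/top_1.png

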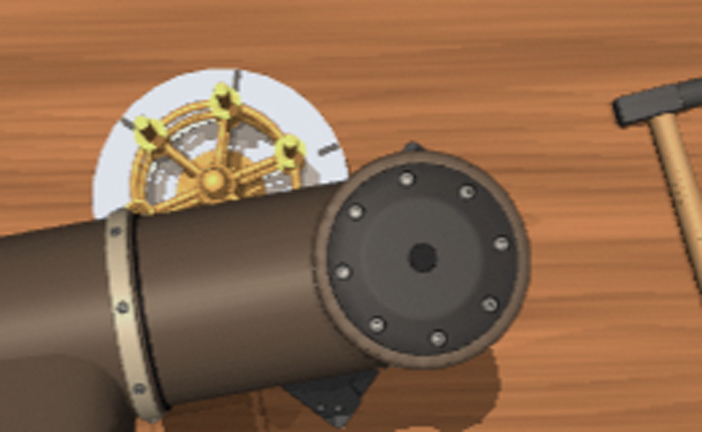

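The gripper hangs open over the knob. The knob shows in the scene crop at (315,415), between the fingers. Next I descend and close lightly.

>>> step_arm --pt "0.0876 0 0 0.03 0" --pt "0.0876 0 0 0.08 0" --pt "0.0876 0 0 0.12 0" --pt "0.0876 0 0 0.133 0" --pt "0.0876 0 0 0.133 0"

```text
time_s: 3.38
tcp_pos: [0.4522, -0.1277, 0.0822]
eef_rot: [180.0, -0.0, -128.0]
contact_force: [-0.0, -0.2, -0.3]
gripper_width: 0.0875
```

>>> step_arm --pt "0.02 0 0 0 0" --pt "0.02 0 0 0 0" --pt "0.02 0 0 0 0" --pt "0.02 0 0 0 0" --pt "0.02 0 0 0 0" --newtons 8

```text
time_s: 4.0
tcp_pos: [0.4523, -0.1274, 0.0822]
eef_rot: [-180.0, 0.0, -128.0]
contact_force: [0.5, 0.2, 0.1]
gripper_width: 0.043
```

```bash
python3 - <<'E'
from h import *
s=st()
c=capture("scene"); W=cloud(c)
cv2.imwrite(f"pics/s2.png",cv2.resize(c["image"][120:320,260:480],None,fx=2.8,fy=2.8,interpolation=cv2.INTER_CUBIC)[:,:,::-1])
E
```

```text
t 4.0 tcp [ 0.4523 -0.1274  0.0822] rot [-1.7999e+02  1.0000e-02 -1.2798e+02] F [0.5 0.2 0.1] w 0.043 j [  8.4   9.  -34.8   0.  -46.1 -46.3]
```

View pics/s2.png

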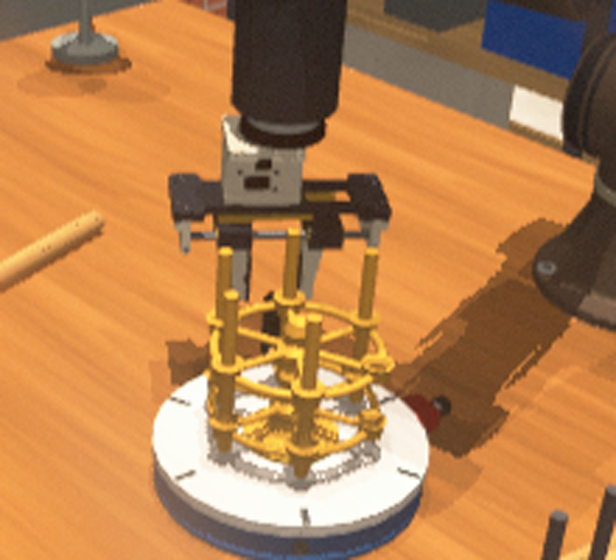

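The knob is between the fingers, at (270,320) in the crop. The fingers close at about 70 mm/s, so I keep closing.

>>> step_arm --pt "0.02 0 0 0 0" --pt "0.02 0 0 0 0" --pt "0.02 0 0 0 0" --pt "0.02 0 0 0 0"

```text
time_s: 4.55
tcp_pos: [0.4519, -0.1274, 0.0819]
eef_rot: [180.0, -0.0, -128.0]
contact_force: [-1.3, -0.3, -0.4]
gripper_width: 0.0211
```

```bash
python3 - <<'E'
from h import *
s=st()
# arc plan: tool-frame rows from start (tool x radial outward, y = Rz(yaw)(0,-1,0))
a=np.array([.5473,-.004]); p=s["tcp_pos"][:2]; print(np.hypot(*(p-a)),np.degrees(np.arctan2(*(p-a)[::-1])))
R=Ro.from_euler("xyz",s["eef_rot"],degrees=True).as_matrix()
for th in range(6,67,6):
    t=np.radians(th); Q=np.array([[np.cos(t),-np.sin(t)],[np.sin(t),np.cos(t)]])
    d=np.r_[a+Q@(p-a)-p,0]; print(th,np.round(R.T@d,4),round(-t,3))
E
```

```text
t 4.55 tcp [ 0.4519 -0.1274  0.0819] rot [ 1.7998e+02 -2.0000e-02 -1.2799e+02] F [-1.3 -0.3 -0.4] w 0.0211 j [  8.4   9.1 -34.8  -0.  -46.1 -46.3]
0.15598593642265907 -127.69043436257556
6 [-0.0009 -0.0163 -0.    ] -0.105
12 [-0.0036 -0.0324 -0.    ] -0.209
18 [-0.0079 -0.0482 -0.    ] -0.314
24 [-0.0138 -0.0634 -0.    ] -0.419
30 [-0.0213 -0.0779 -0.    ] -0.524
36 [-0.0303 -0.0915 -0.    ] -0.628
42 [-4.060e-02 -1.042e-01 -1.000e-04] -0.733
48 [-5.220e-02 -1.157e-01 -1.000e-04] -0.838
54 [-6.500e-02 -1.259e-01 -1.000e-04] -0.942
60 [-7.870e-02 -1.347e-01 -1.000e-04] -1.047
66 [-9.33e-02 -1.42e-01 -1.00e-04] -1.152
```

>>> step_arm --pt "0.02 -0.001 -0.016 0 -0.105" --pt "0.02 -0.0036 -0.0324 0 -0.21" --pt "0.02 -0.008 -0.048 0 -0.314" --pt "0.02 -0.0138 -0.0634 0 -0.419" --pt "0.02 -0.0213 -0.0779 0 -0.524"

```text
time_s: 5.18
tcp_pos: [0.5274, -0.1583, 0.082]
eef_rot: [-180.0, 0.0, -97.8]
contact_force: [-0.0, 6.4, 1.3]
gripper_width: 0.0209
```

```bash
python3 - <<'E'
from h import *
s=st()
a=np.array([.5473,-.004]); p=s["tcp_pos"][:2]; print(np.hypot(*(p-a)),np.degrees(np.arctan2(*(p-a)[::-1])))
E
```

```text
t 5.17 tcp [ 0.5274 -0.1583  0.082 ] rot [-1.7999e+02  4.0000e-02 -9.7780e+01] F [-0.   6.4  1.3] w 0.0209 j [  3.6  16.1 -25.   -0.  -48.8 -11.4]
0.15558502299455315 -97.36104663637808
```

>>> step_arm --pt "0.02 -0.001 -0.016 0 -0.105" --pt "0.02 -0.0036 -0.0324 0 -0.21" --pt "0.02 -0.008 -0.048 0 -0.314" --pt "0.02 -0.0138 -0.0634 0 -0.419" --pt "0.02 -0.0213 -0.0779 0 -0.524"

```text
time_s: 5.8
tcp_pos: [0.607, -0.1473, 0.0819]
eef_rot: [180.0, 0.1, -67.8]
contact_force: [-4.8, 6.2, 4.4]
gripper_width: 0.0205
```

>>> step_arm --pt "0.02 0 0 0 0" --pt "0.02 0 0 0 0"

```text
time_s: 6.05
tcp_pos: [0.6067, -0.1475, 0.0819]
eef_rot: [180.0, 0.0, -67.9]
contact_force: [-2.6, 4.2, 1.7]
gripper_width: 0.0209
```

>>> step_arm --pt "0.0876 0 0 0 0" --pt "0.0876 0 0 0 0" --pt "0.0876 0 0 0 0" --pt "0.0876 0 0 0 0" --pt "0.0876 0 0 0 0"

```text
time_s: 6.68
tcp_pos: [0.6068, -0.1484, 0.0821]
eef_rot: [-180.0, -0.0, -67.9]
contact_force: [0.4, -0.7, -0.7]
gripper_width: 0.0653
```

```bash
python3 - <<'E'
from h import *
s=st()
c=capture("scene"); W=cloud(c)
cv2.imwrite(f"pics/s3.png",cv2.resize(c["image"][120:320,260:480],None,fx=2.8,fy=2.8,interpolation=cv2.INTER_CUBIC)[:,:,::-1])
for l in ["upper_collar","lower_collar","knob","station"]:
    print(l,[(np.round(d["location"],4).tolist(),round(d["p"],2)) for d in spotter.tip_of("scene",l)][:4])
E
```

```text
t 6.67 tcp [ 0.6068 -0.1484  0.0821] rot [-180.     -0.    -67.95] F [ 0.4 -0.7 -0.7] w 0.0653 j [  4.1  22.3 -15.5   0.  -52.2  17.9]
upper_collar [([0.4769, 0.0053, 0.1432], 0.58)]
lower_collar [([0.4808, 0.0094, 0.0866], 0.89)]
knob [([0.6037, -0.15, 0.097], 0.95)]
station [([0.4775, 0.0082, 0.0434], 0.56)]
```

View pics/s3.png

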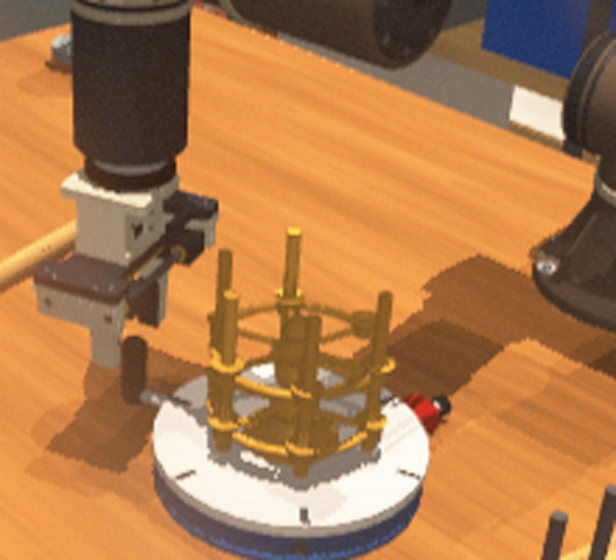

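The cage is indexed: the empty collars are at (370,322) in the crop, on the plunger side, and the networks put upper_collar within 3 mm of the station. Next I go straight up, then over to the bar.

>>> step_arm --pt "0.0876 0 0 -0.04 0" --pt "0.0876 0 0 -0.09 0" --pt "0.0876 0 0 -0.14 0" --pt "0.0876 0 0 -0.18 0" --pt "0.0876 0 0 -0.2 0"

```text
time_s: 7.55
tcp_pos: [0.6075, -0.1484, 0.2851]
eef_rot: [-179.8, -0.1, -67.9]
contact_force: [0.7, 0.2, -0.6]
gripper_width: 0.0874
```

```bash
python3 - <<'E'
from h import *
to(.454,.284,.282,-7.5)
c=capture("top"); W=cloud(c)
cv2.imwrite("pics/t4.png",cv2.resize(c["image"][200:360,150:400],None,fx=3,fy=3,interpolation=cv2.INTER_CUBIC)[:,:,::-1])
for nm,zl,zh,cx,cy,R in [("bartop",.162,.18,.453,.284,.03),("drifts",.13,.15,.53,.275,.05),("bars",.2,.215,.547,0,.1)]:
        m=(np.hypot(W[...,0]-cx,W[...,1]-cy)<R)&(W[...,2]>zl)&(W[...,2]<zh)
        k,l,s,ce=cv2.connectedComponentsWithStats(m.astype(np.uint8),connectivity=8)
        for i in range(1,k):
            p=W[l==i]; print(nm,len(p),np.round(p.mean(0),4),np.round(ce[i],1))
E
```

```text
t 7.55 tcp [ 0.6075 -0.1484  0.2851] rot [-1.798e+02 -9.000e-02 -6.793e+01] F [ 0.7  0.2 -0.6] w 0.0874 j [  4.2  13.8   0.2   0.  -76.2  17.9]
tool d [-0.4584 -0.0202  0.0024] turn -1.0548 rows 8.0
bartop 28 [0.4518 0.2827 0.1691] [170.3 311.7]
drifts 24 [0.5608 0.2672 0.1371] [182.6 264.5]
drifts 24 [0.5063 0.275  0.1377] [178.7 288. ]
bars 25 [ 0.614  -0.0166  0.2072] [302.1 233. ]
bars 23 [ 0.5702 -0.0704  0.2082] [327.2 252. ]
bars 23 [ 0.5014 -0.0594  0.2078] [323.  283.8]
```

View pics/t4.png

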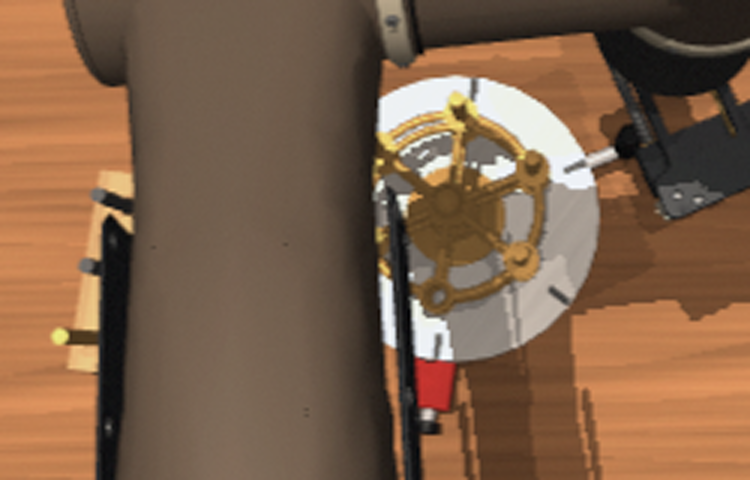

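The empty collar is on the plunger side, at (436,296) in the crop. Next I move over the bar; the block is turned by -8°.

>>> step_arm --pt "0.0876 -0.05 -0.002 0 -0.12" --pt "0.0876 -0.11 -0.005 0 -0.25" --pt "0.0876 -0.17 -0.008 0 -0.38" --pt "0.0876 -0.23 -0.01 0 -0.52" --pt "0.0876 -0.29 -0.013 0 -0.66"

```text
time_s: 8.22
tcp_pos: [0.5089, 0.1269, 0.2818]
eef_rot: [-180.0, 0.0, -29.9]
contact_force: [0.8, 0.5, -0.5]
gripper_width: 0.0879
```

```bash
python3 -c "
from h import *
to(.454,.284,.282,-8)"
```

```text
t 8.22 tcp [0.5089 0.1269 0.2818] rot [-179.99    0.    -29.87] F [ 0.8  0.5 -0.5] w 0.0879 j [ 35.5   4.  -11.9  -0.  -74.   24.7]
tool d [-0.1258 -0.1089 -0.0002] turn -0.3816 rows 3.0
```

>>> step_arm --pt "0.0876 -0.04 -0.034 0 -0.12" --pt "0.0876 -0.08 -0.068 0 -0.25" --pt "0.0876 -0.11 -0.095 0 -0.35" --pt "0.0876 -0.126 -0.109 0 -0.382" --pt "0.0876 -0.126 -0.109 0 -0.382"

```text
time_s: 8.85
tcp_pos: [0.4552, 0.2837, 0.2815]
eef_rot: [180.0, 0.0, -8.2]
contact_force: [-0.9, -0.6, 0.0]
gripper_width: 0.0876
```

```bash
python3 - <<'E'
from h import *
to(.454,.284,.153,-8)
c=capture("scene"); 
cv2.imwrite("pics/s5.png",cv2.resize(c["image"][140:370,400:580],None,fx=2.6,fy=2.6,interpolation=cv2.INTER_CUBIC)[:,:,::-1])
E
```

```text
t 8.85 tcp [0.4552 0.2837 0.2815] rot [ 1.7996e+02  3.0000e-02 -8.1800e+00] F [-0.9 -0.6  0. ] w 0.0876 j [ 52.9   5.3 -10.6  -0.  -74.2  28.9]
tool d [-0.0012 -0.0002  0.1285] turn -0.0031 rows 3.0
```

View pics/s5.png

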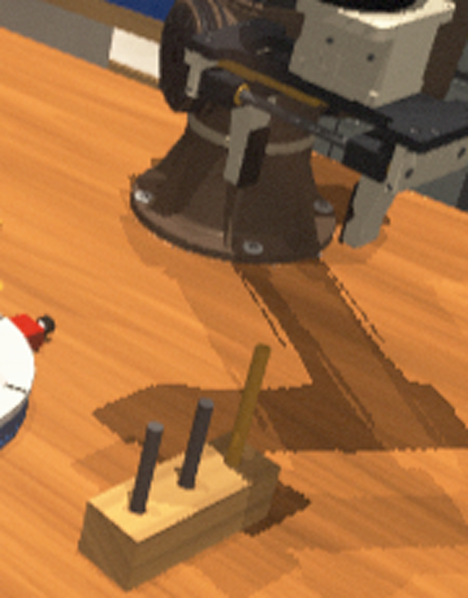

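The bar top, at (262,350) in the crop, lies below and between the jaws. I descend.

>>> step_arm --pt "0.06 -0.001 0 0.04 0" --pt "0.06 -0.001 0 0.08 0" --pt "0.06 -0.001 0 0.115 0" --pt "0.06 -0.001 0 0.128 0" --pt "0.06 -0.001 0 0.128 0" --newtons 20

```text
time_s: 9.52
tcp_pos: [0.455, 0.2822, 0.154]
eef_rot: [179.9, 0.0, -8.3]
contact_force: [0.6, 0.9, 0.7]
gripper_width: 0.06
```

>>> step_arm --pt "0.005 0 0 0 0" --pt "0.005 0 0 0 0" --pt "0.005 0 0 0 0" --pt "0.005 0 0 0 0" --pt "0.005 0 0 0 0"

```text
time_s: 10.15
tcp_pos: [0.4547, 0.2831, 0.1542]
eef_rot: [-180.0, -0.0, -8.2]
contact_force: [0.4, -0.1, -0.0]
gripper_width: 0.0154
```

>>> step_arm --pt "0.005 0 0 0 0" --pt "0.005 0 0 0 0" --pt "0.005 0 0 0 0" --pt "0.005 0 0 0 0"

```text
time_s: 10.65
tcp_pos: [0.4547, 0.2831, 0.1541]
eef_rot: [-180.0, -0.0, -8.2]
contact_force: [-0.6, -0.2, 1.1]
gripper_width: 0.0101
```

```bash
python3 - <<'E'
from h import *
st()
c=capture("scene"); 
cv2.imwrite("pics/s6.png",cv2.resize(c["image"][180:370,420:560],None,fx=3,fy=3,interpolation=cv2.INTER_CUBIC)[:,:,::-1])
E
```

```text
t 10.65 tcp [0.4547 0.2831 0.1541] rot [-180.     -0.     -8.24] F [-0.6 -0.2  1.1] w 0.0101 j [ 52.9  10.3 -21.9   0.  -57.8  28.9]
```

View pics/s6.png

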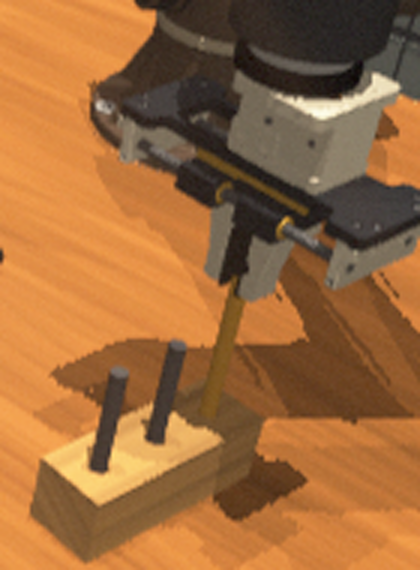

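The bar is gripped. I lift it straight out.

>>> step_arm --pt "0.005 0 0 -0.01 0" --pt "0.005 0 0 -0.03 0" --pt "0.005 0 0 -0.06 0" --pt "0.005 0 0 -0.1 0" --pt "0.005 0 0 -0.14 0" --newtons 30

```text
time_s: 11.32
tcp_pos: [0.4545, 0.2827, 0.2958]
eef_rot: [180.0, 0.0, -8.2]
contact_force: [-0.0, 0.4, -0.7]
gripper_width: 0.0092
```

```bash
python3 - <<'E'
from h import *
for n in ["top","scene"]:
    c=capture(n); W=cloud(c)
    cv2.imwrite(f"pics/{n}7.png",cv2.resize(c["image"][140:370,380:580] if n=="scene" else c["image"][200:360,120:380],None,fx=2.6,fy=2.6,interpolation=cv2.INTER_CUBIC)[:,:,::-1])
    for l in ["bar","bar_top","upper_collar","lower_collar","station","table_axis","drift1"]:
        print(l,[(np.round(d["location"],4).tolist(),round(d["p"],2)) for d in spotter.tip_of(n,l)][:3])
to(.479,.007,.312,-8)
E
```

```text
bar [([0.4496, 0.2815, 0.1635], 0.46)]
bar_top [([0.5503, -0.0014, -0.001], 0.71), ([0.4484, 0.2818, 0.3118], 0.41)]
upper_collar [([0.4816, 0.0072, 0.1423], 0.81)]
lower_collar [([0.4801, 0.0065, 0.0875], 0.8)]
station [([0.4805, 0.0075, 0.044], 0.71), ([0.7907, 0.1641, -0.0034], 0.54)]
table_axis [([0.5478, 0.0003, 0.0429], 0.81), ([0.5628, 0.2681, 0.0164], 0.74)]
drift1 [([0.5018, 0.2816, 0.0178], 0.63), ([0.5608, 0.2665, 0.0177], 0.41)]
bar [([0.448, 0.2838, 0.1577], 0.81), ([0.5106, -0.4467, 0.0014], 0.27)]
bar_top [([0.4498, 0.2856, 0.3109], 0.93)]
upper_collar [([0.4782, 0.0103, 0.1414], 0.82), ([0.6022, -0.1498, 0.0955], 0.29)]
lower_collar [([0.4811, 0.0082, 0.0844], 0.92)]
station [([0.4772, 0.0104, 0.0442], 0.96), ([0.4787, 0.01, 0.1396], 0.69)]
table_axis [([0.549, -0.007, 0.0429], 0.87), ([0.5426, -0.0051, 0.0002], 0.59)]
drift1 [([0.5036, 0.2779, 0.0216], 0.68), ([0.561, 0.2691, 0.0176], 0.6)]
t 12.12 tcp [0.4547 0.2831 0.2939] rot [ 1.7999e+02  1.0000e-02 -8.2400e+00] F [ 0.   0.8 -0.9] w 0.0095 j [ 52.9   4.9  -9.5   0.  -75.7  28.9]
tool d [ 0.0636  0.2697 -0.018 ] turn -0.0041 rows 5.0
```

View pics/scene7.png

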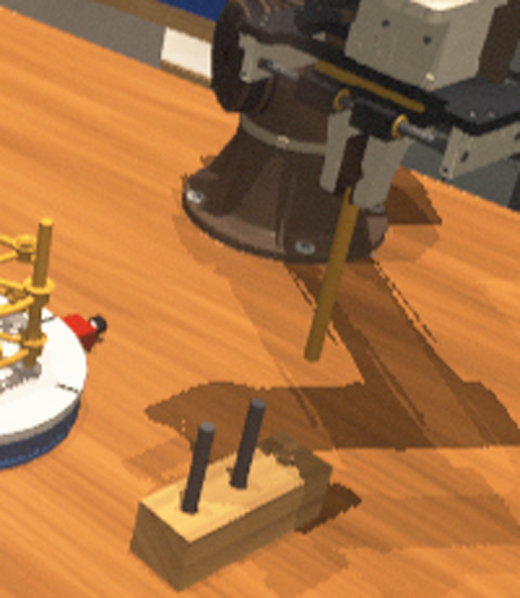

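View pics/top7.png

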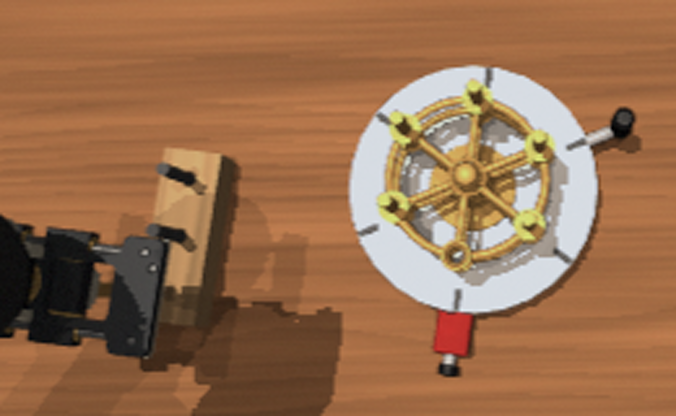

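The bar is out of the block and hanging in the gripper, with its foot at (313,357) in the scene crop. I need its offset from the TCP, so I fit bar axes with the same method for the loose bar and the fitted ones.

```bash
cat > fit.py <<'E'
from h import *
from scipy.optimize import least_squares
def cyl(W,cam,x,y,zl,zh,R=.014):
    """vertical-ish 12mm cylinder fit to visible surface; returns axis xy at mean z, slopes"""
    m=(np.hypot(W[...,0]-x,W[...,1]-y)<R)&(W[...,2]>zl)&(W[...,2]<zh)
    p=W[m]; zm=(zl+zh)/2
    def f(q):
        cx=q[0]+q[2]*(p[:,2]-zm); cy=q[1]+q[3]*(p[:,2]-zm)
        return np.r_[np.hypot(p[:,0]-cx,p[:,1]-cy)-.006, q[2:]*.002]
    v=np.array([x,y])-cam[:2]; v/=np.hypot(*v)
    s=least_squares(f,[*(np.median(p[:,:2],0)+v*.004),0,0],loss="soft_l1",f_scale=.001)
    return len(p),s.x,np.sqrt(np.mean(s.fun**2))
def cage(W,cam):
    B=[]
    for k in (0,1,2,4,5):
        a=np.radians(-8+60*k) if k else np.radians(-8)
        pass
    for (x,y) in [(.6175,-.0145),(.590,.051),(.520,.061),(.573,-.068),(.505,-.058)]:
        n,q,e=cyl(W,cam,x,y,.165,.2); B.append(q[:2]); print("bar",n,np.round(q,4),round(e,4))
    B=np.array(B)
    def f(q):
        a=q[2]+np.radians([0,60,120,-60,-120])
        return np.r_[B[:,0]-q[0]-.07*np.cos(a),B[:,1]-q[1]-.07*np.sin(a)]
    s=least_squares(f,[.547,-.003,-.14],loss="soft_l1",f_scale=.001); x=s.x
    print("C",np.round(x,4),"res",np.round(s.fun,4)); st_=x[:2]-.07*np.array([np.cos(x[2]),np.sin(x[2])]); print("collar",np.round(st_,4)); return st_
E
python3 - <<'E'
from fit import *
for n in ["scene","top"]:
    c=capture(n); W=cloud(c); cam=c["pose"][:3,3]; print(n)
    try:
        cage(W,cam)
    except Exception as e: print(e)
    try:
        s=r.get_state(); print("loose",cyl(W,cam,.453,.283,.17,.265),s["tcp_pos"])
    except Exception as e: print(e)
E
```

```text
scene
bar 79 [ 0.6169 -0.0143  0.0043  0.0473] 0.0014
bar 77 [ 0.5911  0.0506 -0.0508 -0.0379] 0.0011
bar 71 [0.5222 0.0613 0.026  0.0353] 0.0014
bar 64 [ 0.5727 -0.0691 -0.018  -0.0432] 0.0016
bar 64 [ 0.5039 -0.058  -0.0192  0.0398] 0.0016
C [ 0.5475 -0.0038 -0.1532] res [ 0.0002 -0.0002  0.0001 -0.0002  0.0002  0.0002 -0.0002 -0.0002 -0.0001
  0.0003]
collar [0.4783 0.0069]
loose (268, array([ 0.45263097,  0.28345764,  0.00173267, -0.01037384]), np.float64(0.0013605460966092215)) [0.45470752 0.28304055 0.29398836]
top
bar 16 [ 0.615  -0.0162 -0.0073 -0.0073] 0.0002
bar 14 [ 0.5899  0.0492  0.0141 -0.0061] 0.0003
bar 12 [ 0.5208  0.0604 -0.0125 -0.013 ] 0.0002
bar 12 [ 0.5709 -0.0707  0.0096 -0.0116] 0.0002
bar 6 [ 0.502  -0.0596 -0.0119  0.0024] 0.0001
C [ 0.5459 -0.0052 -0.1576] res [ 0.     -0.     -0.0001 -0.0001  0.0002 -0.      0.      0.0002 -0.0002
 -0.    ]
collar [0.4768 0.0058]
loose (27, array([ 0.45203202,  0.28295075,  0.00232448, -0.02307713]), np.float64(0.00046499209345476927)) [0.45471683 0.28304888 0.29403479]
```

```bash
python3 -c "
from h import *
to(.4799,.0062,.306)"
```

```text
t 12.22 tcp [0.4547 0.283  0.294 ] rot [180.     0.    -8.24] F [-0.2 -0.1 -1.8] w 0.0094 j [ 52.9   4.9  -9.5   0.  -75.7  28.9]
tool d [ 0.0646  0.2704 -0.012 ] turn 0.0 rows 5.0
```

>>> step_arm --pt "0.005 0.013 0.05 -0.012 0" --pt "0.005 0.026 0.1 -0.012 0" --pt "0.005 0.039 0.15 -0.012 0" --pt "0.005 0.05 0.2 -0.012 0" --pt "0.005 0.059 0.24 -0.012 0"

```text
time_s: 12.85
tcp_pos: [0.4786, 0.0353, 0.3064]
eef_rot: [-180.0, -0.0, -8.3]
contact_force: [0.4, 0.1, -1.5]
gripper_width: 0.0093
```

```bash
python3 -c "
from h import *
to(.4799,.0062,.306)"
```

```text
t 12.85 tcp [0.4786 0.0353 0.3064] rot [-1.7998e+02 -4.0000e-02 -8.2600e+00] F [ 0.4  0.1 -1.5] w 0.0093 j [ 27.8  -1.2 -14.2   0.  -76.9  54. ]
tool d [0.0055 0.0286 0.0004] turn 0.0 rows 1.0
```

>>> step_arm --pt "0.005 0.003 0.015 0 0" --pt "0.005 0.0055 0.0286 0 0" --pt "0.005 0.0055 0.0286 0 0" --pt "0.005 0.0055 0.0286 0 0"

```text
time_s: 13.35
tcp_pos: [0.4801, 0.0086, 0.306]
eef_rot: [-180.0, 0.0, -8.2]
contact_force: [0.1, 0.2, -1.8]
gripper_width: 0.0095
```

```bash
cat > look.py <<'E'
import sys
from fit import *
z0=float(sys.argv[1]); nm=sys.argv[2]
c=capture("scene"); W=cloud(c); cam=c["pose"][:3,3]; s=st()
t=s["tcp_pos"]
st_=cage(W,cam); n,q,e=cyl(W,cam,t[0]-.002,t[1],z0,t[2]-.025)
zf=t[2]-.134; zm=(z0+t[2]-.025)/2
foot=q[:2]+q[2:]*(zf-zm)
print("loose",n,np.round(q,4),e,"mid-collar",np.round(q[:2]-st_,4),"foot-collar",np.round(foot-st_,4))
u=[proj(c,[*st_,z]) for z in (.144,.088)]+[proj(c,[*foot,zf])]; print(np.round(u,1))
im=cv2.resize(c["image"][130:300,320:480],None,fx=3.5,fy=3.5,interpolation=cv2.INTER_CUBIC)[:,:,::-1].copy()
cv2.imwrite(f"pics/{nm}.png",im)
E
python3 look.py .18 s8
```

```text
t 13.4 tcp [0.4801 0.0087 0.306 ] rot [-1.80e+02  1.00e-02 -8.19e+00] F [ 0.2  0.8 -1.4] w 0.0094 j [ 24.6  -1.1 -14.1  -0.  -76.9  57.2]
bar 75 [ 0.6166 -0.0145 -0.0149  0.0119] 0.0013
bar 77 [ 0.5913  0.0507 -0.0033  0.0113] 0.0014
bar 70 [ 0.5224  0.0612  0.0305 -0.0115] 0.0015
bar 63 [ 0.5722 -0.0691 -0.0133  0.0554] 0.0014
bar 62 [ 0.5035 -0.0581 -0.009   0.0305] 0.0016
C [ 0.5474 -0.0038 -0.1563] res [ 0.0001 -0.0001  0.0002 -0.0004  0.0002  0.0002  0.     -0.0004 -0.
  0.0001]
collar [0.4782 0.0071]
loose 207 [ 0.4781  0.0086  0.0031 -0.0206] 0.0014840259687567007 mid-collar [-0.0002  0.0015] foot-collar [-0.0003  0.0027]
[[389.9 232.8]
 [387.7 252.4]
 [392.  223. ]]
```

View pics/s8.png

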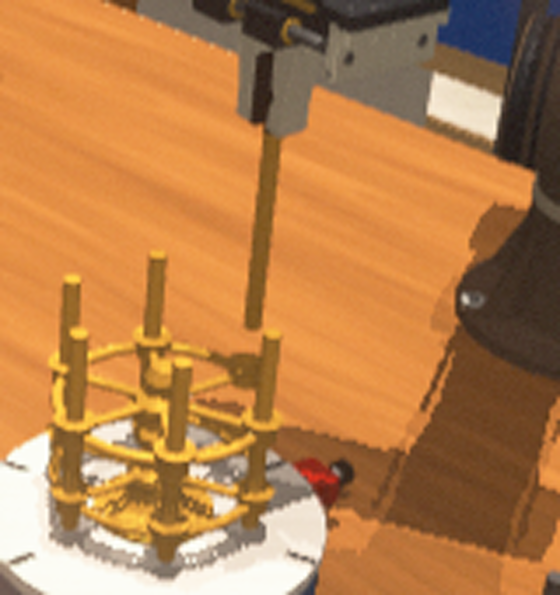

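The bar foot is at (253,327) in the crop, with the empty collar below it at (243,365). By both the fit and the picture the bar sits about 2 mm too far in +y. I correct that, then lower into the flare.

>>> step_arm --pt "0.005 0 0.0022 0 0" --pt "0.005 0 0.0022 0.008 0" --pt "0.005 0 0.0022 0.016 0" --pt "0.005 0 0.0022 0.022 0" --pt "0.005 0 0.0022 0.022 0"

```text
time_s: 14.02
tcp_pos: [0.4794, 0.0057, 0.2834]
eef_rot: [180.0, 0.1, -8.2]
contact_force: [1.1, 0.3, -0.9]
gripper_width: 0.0098
```

```bash
python3 look.py .16 s9
```

```text
t 14.07 tcp [0.4797 0.0057 0.2838] rot [ 1.7998e+02  2.0000e-02 -8.2400e+00] F [ 0.6  0.9 -1.3] w 0.0095 j [ 24.3  -0.6 -16.5   0.  -74.1  57.5]
bar 77 [ 0.6166 -0.0151  0.0135 -0.0161] 0.0013
bar 78 [0.5913 0.0507 0.0069 0.0147] 0.0014
bar 73 [ 0.522   0.062  -0.0154  0.0154] 0.0014
bar 66 [ 0.5721 -0.0692 -0.012   0.0393] 0.0012
bar 65 [ 0.5038 -0.0581 -0.0071 -0.0154] 0.0016
C [ 0.5473 -0.0037 -0.1577] res [ 0.0001 -0.0001 -0.0003 -0.0003  0.0006 -0.0004  0.      0.0004 -0.0001
  0.    ]
collar [0.4782 0.0072]
loose 194 [ 0.4775  0.0059  0.0065 -0.0084] 0.0014811458344846137 mid-collar [-0.0007 -0.0014] foot-collar [-0.0011 -0.0009]
[[389.9 232.8]
 [387.7 252.5]
 [390.2 230.4]]
```

View pics/s9.png

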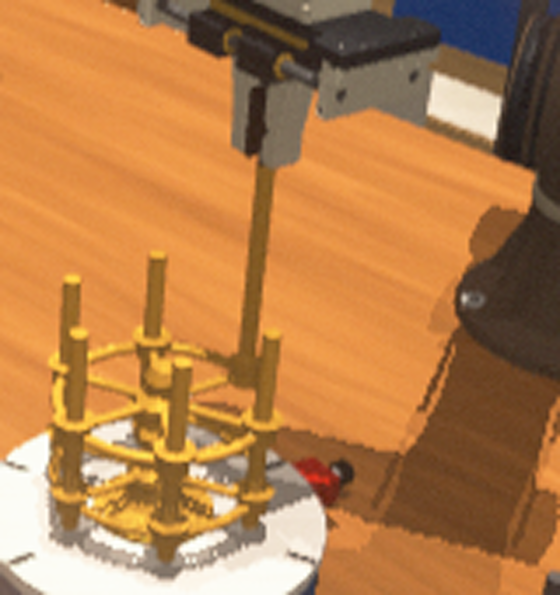

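The foot is at (248,362) in the crop, just above the mouth and about 1 mm off. I make a small correction and lower in.

>>> step_arm --pt "0.005 0.0008 -0.001 0.002 0" --pt "0.005 0.0008 -0.001 0.007 0" --pt "0.005 0.0008 -0.001 0.012 0" --pt "0.005 0.0008 -0.001 0.016 0" --pt "0.005 0.0008 -0.001 0.016 0"

```text
time_s: 14.7
tcp_pos: [0.4804, 0.0066, 0.2676]
eef_rot: [180.0, 0.0, -8.2]
contact_force: [0.2, 0.2, -1.1]
gripper_width: 0.0096
```

```bash
python3 -c "
from h import *
st()"
```

```text
t 14.7 tcp [0.4804 0.0066 0.2676] rot [ 1.7998e+02  4.0000e-02 -8.2400e+00] F [ 0.2  0.2 -1.1] w 0.0096 j [ 24.3  -0.  -18.   -0.  -72.1  57.5]
```

>>> step_arm --pt "0.005 0 0 0.004 0" --pt "0.005 0 0 0.008 0" --pt "0.005 0 0 0.012 0" --pt "0.005 0 0 0.016 0" --pt "0.005 0 0 0.016 0"

```text
time_s: 15.32
tcp_pos: [0.4805, 0.0066, 0.2517]
eef_rot: [180.0, 0.0, -8.2]
contact_force: [-0.3, -0.7, -0.5]
gripper_width: 0.0094
```

>>> step_arm --pt "0.005 0 0 0.004 0" --pt "0.005 0 0 0.008 0" --pt "0.005 0 0 0.012 0" --pt "0.005 0 0 0.016 0" --pt "0.005 0 0 0.016 0"

```text
time_s: 15.95
tcp_pos: [0.4805, 0.0066, 0.2357]
eef_rot: [180.0, 0.0, -8.2]
contact_force: [0.2, -0.5, -0.8]
gripper_width: 0.0096
```

```bash
python3 look.py .16 s10
```

```text
t 16.0 tcp [0.4806 0.0066 0.236 ] rot [ 1.7999e+02  1.0000e-02 -8.2300e+00] F [ 0.1  0.  -1. ] w 0.0092 j [ 24.3   1.1 -21.1   0.  -67.9  57.5]
bar 77 [ 0.6164 -0.0145 -0.016  -0.0512] 0.0013
bar 77 [ 0.5913  0.0508  0.0092 -0.0339] 0.0011
bar 75 [ 0.5219  0.0618 -0.0263 -0.0196] 0.0015
bar 64 [ 0.5729 -0.069   0.0446 -0.0121] 0.0013
bar 66 [ 0.5033 -0.058  -0.0239 -0.03  ] 0.0014
C [ 0.5473 -0.0036 -0.1545] res [-0.0001  0.0001 -0.0002  0.0003 -0.0001 -0.0001 -0.0001  0.0002 -0.0001
  0.0001]
collar [0.4782 0.0071]
loose 99 [ 0.4786  0.0066 -0.0144 -0.0335] 0.0014519016141373727 mid-collar [ 0.0005 -0.0005] foot-collar [0.0017 0.0023]
[[389.9 232.8]
 [387.7 252.4]
 [388.4 248.3]]
```

View pics/s10.png

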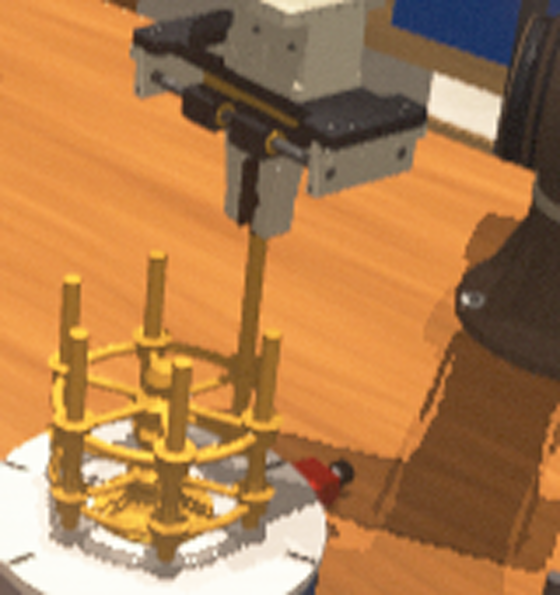

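The bar passes cleanly through the upper collar, with its foot below it at about (240,405) in the crop and no contact force. I continue to the lower collar.

>>> step_arm --pt "0.005 0 0 0.004 0" --pt "0.005 0 0 0.008 0" --pt "0.005 0 0 0.012 0" --pt "0.005 0 0 0.016 0" --pt "0.005 0 0 0.02 0"

```text
time_s: 16.62
tcp_pos: [0.4806, 0.0067, 0.2157]
eef_rot: [180.0, 0.0, -8.2]
contact_force: [0.2, -0.7, -2.0]
gripper_width: 0.0093
```

>>> step_arm --pt "0.005 0 0 0.003 0" --pt "0.005 0 0 0.006 0" --pt "0.005 0 0 0.009 0" --pt "0.005 0 0 0.012 0"

```text
time_s: 17.12
tcp_pos: [0.4807, 0.0067, 0.2039]
eef_rot: [-180.0, -0.0, -8.2]
contact_force: [-0.5, -0.0, -2.2]
gripper_width: 0.0092
```

>>> step_arm --pt "0.005 0 0 0.003 0" --pt "0.005 0 0 0.006 0" --pt "0.005 0 0 0.009 0" --pt "0.005 0 0 0.0115 0" --pt "0.005 0 0 0.0115 0"

```text
time_s: 17.75
tcp_pos: [0.4805, 0.0066, 0.1924]
eef_rot: [180.0, 0.0, -8.2]
contact_force: [0.7, -0.2, -1.3]
gripper_width: 0.0094
```

>>> step_arm --pt "0.005 0 0 0 0" --pt "0.005 0 0 0 0" --pt "0.005 0 0 0 0" --pt "0.005 0 0 0 0"

```text
time_s: 18.25
tcp_pos: [0.4807, 0.0067, 0.1926]
eef_rot: [-180.0, -0.0, -8.2]
contact_force: [-0.6, -0.6, -1.6]
gripper_width: 0.0095
```

```bash
python3 - <<'E'
from h import *
s=st(); print(s["moment"])
for n in ["scene","top"]:
    c=capture(n)
    W=cloud(c)
    if n=="scene":
        cv2.imwrite("pics/s11.png",cv2.resize(c["image"][130:300,320:480],None,fx=3.5,fy=3.5,interpolation=cv2.INTER_CUBIC)[:,:,::-1])
        hv=c["image"]
    for l in ["bar","bar_top","upper_collar","lower_collar","station","knob","drift1","flux_tin","hammer"]:
        print(l,[(np.round(d["location"],4).tolist(),round(d["p"],2)) for d in spotter.tip_of(n,l)][:2])
E
```

```text
t 18.25 tcp [0.4807 0.0067 0.1926] rot [-180.     -0.     -8.24] F [-0.6 -0.6 -1.6] w 0.0095 j [ 24.3   3.  -25.   -0.  -62.   57.5]
[-0.12231681  0.13826435 -0.03497273]
bar [([0.4772, 0.0078, 0.0571], 0.5)]
bar_top [([0.4798, 0.0073, 0.2091], 0.58)]
upper_collar [([0.4779, 0.0069, 0.1427], 0.59)]
lower_collar [([0.481, 0.008, 0.0859], 0.83)]
station [([0.4772, 0.0089, 0.0465], 0.79)]
knob [([0.6018, -0.1502, 0.098], 0.57)]
drift1 [([0.5598, 0.2711, 0.0191], 0.73), ([0.5073, 0.2788, 0.0188], 0.47)]
flux_tin [([0.7883, 0.1636, -0.001], 0.86)]
hammer [([0.5098, -0.4451, -0.0007], 0.81)]
bar []
bar_top []
upper_collar []
lower_collar [([0.5491, -0.0006, 0.0451], 0.56)]
station [([0.4794, 0.0093, 0.0473], 0.87), ([0.5498, -0.0019, -0.0009], 0.28)]
knob [([0.6086, -0.1461, 0.0971], 0.6)]
drift1 [([0.5628, 0.2712, 0.017], 0.58)]
flux_tin [([0.7875, 0.1662, 0.0022], 0.96), ([0.5471, -0.0041, -0.0015], 0.27)]
hammer [([0.5116, -0.4469, 0.0019], 0.65)]
```

View pics/s11.png

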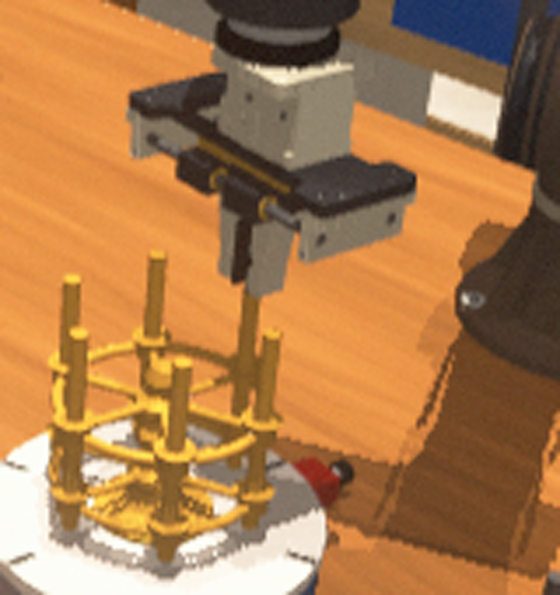

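The bar is through both collars, with its foot showing at (235,465) in the crop. The wrist force is about 1.6 N, roughly the bar's own weight, and its top is at about 209 mm. I hand the job in.

```bash
python3 -c "
from h import *
print(workorder.close_job()); st()"
```

```text
the job is handed in; nothing more can be done
None
the job is handed in; nothing more can be done
```

The brass bar is held upright through both collars at the red plunger, and I handed the job in about 18 s into the 72 s allowed. No verdict is reported.

I gripped the knob lightly and turned the table +60° until the empty collars clicked in. I then lifted the bar out of the block, corrected its position twice over the collar by about 2 mm and 1.5 mm, and threaded it down at 30 N grip.

**Last checks:**
- **Height:** foot at about 57 mm and top at about 209 mm by the trained network, against 58 and 208 wanted. The tool height gives 58.5 and 208.5.
- **Force:** the wrist carries about 1.6 N, roughly the bar's own weight, so the bar shows no sign of wedging.
- **Collars:** the upper collar was seen within about 2 mm of the station (0.4779, 0.0069 against 0.4772, 0.0089).
- **Other things:** the tin and hammer read within about 4 mm of their first positions. The drifts read within about 4 mm too, although the final top view picked out only one of them.

**Did not agree or could not be seen:**
- **Top camera:** the gripper hid the bar and collars from it at the end, so the final check of the fit rests on the scene camera and the tool readings.
- **Bar offset in the jaws:** the two cameras differed by 1–4 mm, and the bar sits about 2 mm off the pad centre. I allowed for this by measuring the bar relative to the fitted bars in the same picture.
- **Tilt:** the camera fits were too noisy (about ±0.05) to check uprightness closely. I rely on the tool pointing straight down and the low force.

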